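Refit the idler drum of the edge sander and secure it with its spring clip

ROBOT

A 6-joint arm with a two-finger parallel gripper is mounted at the origin on the work surface. World frame = base frame: x ahead of the robot, y to its left, z up, the work surface at z = 0. Lengths are in m, angles in degrees, forces in N, time in s.
With the tool pointing down it reaches from about 0.25 to 0.725 m from the base axis. Payload 9.7 kg.
Tool frame: the origin (TCP) lies midway between the tips of the shut fingers; the grasp point (between the pads) lies bot.hold_point_z behind it (bot.hold_point_z is the distance from the TCP to the grasp point, in m); z points along the fingers, y is the line along which they close (so a half turn about z gives the same grasp; the last joint's range is limited). The gripper opens to 85 mm and grips with 20 to 120 N. Pads are 22 mm wide; open, the fingers measure 114 mm over their backs; the gripper's body (76 mm by 85 mm) begins 54 mm behind the grasp point. The pads swing forward as they close: fully open they stand 13 mm farther back than shut.
Start: joints at [-71.276, 4.979, 10.078, 95.1, 0, 90], TCP at [0.177, -0.521, 0.208] pointing down, gripper open.
Joint ranges: [-179.16, 179.16], [-48.56, 103.87], [-65.8, 70.77], [-126.05, 130.52], [-82.76, 87.17], [-180, 180]. Speed limits (degrees/s): [127.2, 127.2, 147.25, 180, 180, 180].

INTERFACE

Orientations are given as [roll, pitch, yaw] about the fixed x, y, z axes, in that order (R = Rz(yaw) Ry(pitch) Rx(roll)).
In Python, from workcell import bot, camera, camera_model, ticket gives the robot as it stands.
- The arm moves only by the tool send_rows, never from a script. Its argument "targets" is text: rows parted by semicolons, each of 5 numbers parted by spaces: the shift along the tool's x, y, z in mm, then the turn about the tool's z in degrees, then the closure in counts, from 0 (fully open) to 255 (shut). A call has 1 to 20 rows; each row is the pose to reach, as a shift and turn from the pose commanded when the call began, along the tool's axes at that moment; what a row does not reach only later rows make up. A row lasts 1/8 s, in which the tool goes at most 62.5 mm and 10.7 degrees, less where a joint would pass 70% of its speed; a pose out of reach is approached as far as the arm can. A call with a gripper value outside its range is refused whole. The fingers move at their own pace and stop on an object; "newtons" is the grip in N (left out, the last holds). Time passes only in rows, so rows that repeat a pose let the fingers close. It gives the time, the measured TCP pose, the force, the opening and the grip force at its end, in the units of the state.
- bot.get_obs(): the state, without advancing time (a new reading comes with each control period).
- camera(name): name is "side" or "top"; returns the picture (420x560x3 uint8, blue, green, red); there is no depth.
- camera_model(name): a dict with "K" (3x3 intrinsics, pixels), "pose" (4x4, takes a point from camera to world coordinates). Camera axes: x right, y down, z forward; pixel columns grow to the right and rows downward; lengths in m; the calibration is good to about 2 mm. A picture is of the moment at which its call begins. camera_model takes no time and is no camera call.
- ticket.job_done(): hands the job in; it is judged then, once.
The state is a dict: "time": time; "q": joint angles; "qd": joint speeds; "joint_efforts": joint torques, N m; "ee_pos": TCP position; "tcp_rot": TCP orientation; "wrist_force": force on the tool from outside, world axes, zero at the start; "torque": the same for the moment, N m; "opening": finger opening in m; "grasp_force": force on a finger pad.
Only numpy, scipy, OpenCV 4.12 (cv2) and the standard library are available. Lean on these libraries where they do the work, as an engineer would, in place of code of your own. Each camera call takes 0.05 s, during which the arm holds its last target. There are 200 camera calls.

TASK

Put the sander's loose idler drum back on its bare upright axle, hub side up, so that it sits right down on the collar; then, from the machine's free end, push the red-tabbed spring clip sideways into the axle's groove above the drum until it snaps fully home, its tab pointing straight away from the drive drum. The axle stands on a sprung tensioner that gives way as you push: follow it until you feel the snap and push no further, neither forcing the clip nor running the tensioner onto its end stop; then let go, and leave everything else on the bench alone.

Things in the scene. Friction and masses are not known exactly. Their poses are not given: they have to be found in the camera images.
- sander: Green bench edge sander, casing 350 x 130 x 55 mm, bolted down, belt and cover off. Origin on the bench under the idler axle (tensioner fully out); x runs along the machine from the idler axle to the drive drum 200 mm away (top at 125 mm), z up. The free end is 60 mm behind the origin. A steel platen, top at 108 mm, stands at x 68 to 160, y 27 to 33 mm; nothing else tall within 50 mm of the axle
- tension (a joint): Sprung tensioner slide that carries the axle, m: 0 = fully out, where its soft spring holds it, growing to 0.016 (end stop, not to be run into) as the axle is pushed along the sander's +x towards the drive drum. It gives way by many mm until the clip snaps on, then springs back by some 5 mm; it must not be pushed in beyond 0.011 once the clip is home
- axle_seat (a point): Centre of the top face of the steel collar (27 mm wide, 71 mm above the bench) on which the drum's underside must rest. The axle rises 67 mm from here: 16 mm thick for 48 mm, then the groove, then a 16 mm thick head 10 mm tall with a tapered top. Axes as the sander's; moves with the tensioner
- axle_groove (a point): Point on the axle's axis at mid-height of the groove, 52.5 mm above axle_seat. The groove is 12 mm thick and 9 mm tall. With the drum seated the hub's top face lies 1 mm above the groove's lower edge, leaving 8 mm of free height for the 5 mm clip. Axes as the sander's; moves with the tensioner
- drum: Loose aluminium idler drum, 50 mm across and 46 mm tall, with an 18 mm through bore and a 25 mm wide hub standing 3 mm proud on its upper side (49 mm in all), 200 g or so. It starts upright on the bench, hub up. Origin at the centre of its underside, z along the bore towards the hub
- drum_top (a point): Centre of the top face of the drum's hub, 49 mm above the drum's origin
- clip: Steel horseshoe spring clip, 5 mm thick, lying flat on the bench, with a red upright finger tab 12 mm thick (y), 20 mm long (x -38 to -18 mm) and 26 mm tall from the underside. Origin on its underside at the centre of its seat (on the axle's axis once home); x points out of its open mouth, z up. The jaws reach to x = +12 mm; the mouth, 17 mm wide, narrows to 8 mm between the lips at x = +5 mm
- clip_seat (a point): Centre of the clip's seat at mid-thickness, 2.5 mm above the clip's origin. The lips spread over the 12 mm groove at a straight push of roughly 9 to 18 N; the push then falls off suddenly and the clip jumps the last 5 mm home. Squeeze of the jaws and push together then load the axle with up to 35 N; above 40 N the clip is bent
- clip_tab (a point): Middle of the clip's finger tab, 28 mm behind the clip's origin (x = -28 mm), 13 mm above its underside
- driftwood: Loose branched piece of brown driftwood about 160 x 120 x 70 mm; to be left alone. Origin under its middle
- wax_jar: Amber glass jar with a brass cap, 60 mm wide and 60 mm tall; to be left alone. Origin at the centre of its underside
- brush: Dusting brush lying flat, to be left alone. Origin under its middle
Mind the look-alikes: they are no part of the job. Several things have the shape of the drum; the one meant has the colours described above.

How it is judged:
By the outcome, as a careful person would: the job done as asked, in the order asked, and still so for the second after the job is handed in, with the robot touching nothing.
It also fails if it takes over 64 s, if anything falls off the work surface, if the arm or the gripper's body presses on something with over 40 N, if the wrist force passes 120 N, or if a joint passes its speed limit or range.

## Working session

There is one attempt and no reset: what is moved stays moved. The work goes in short steps, Python scripts to look and compute and a tool call to move; the robot and the scene stay as the last step left them, time stands still between calls to the robot, and variables do not carry over. Pictures are saved under pics/ and viewed, at most 10 in all, crops included, and the job is handed in when it is done.

Besides the shell and the picture viewer there is one more tool, called after "Emit:" as name(argument=value, ...) on one line, values as JSON. send_rows: Moves the arm, as the interface text tells. Its arguments: {"type":"object","properties":{"targets":{"type":"string"},"newtons":{"type":"number"}},"required":["targets"]}

```bash
mkdir -p pics; ls
python3 - <<'E'
from workcell import bot,camera,camera_model
import cv2,numpy as np
for n in("top","side"):
    cv2.imwrite(f"pics/{n}0.png",camera(n)); m=camera_model(n); print(n,np.round(m["K"],1).tolist(),np.round(m["pose"],3).tolist())
o=bot.get_obs();print(o,bot.hold_point_z)
E
```

```text
pics
top [[448.7, 0.0, 272.9], [0.0, 448.7, 214.1], [0.0, 0.0, 1.0]] [[-0.017, -0.997, 0.08, 0.451], [-1.0, 0.017, -0.011, -0.028], [0.009, -0.08, -0.997, 1.315], [0.0, 0.0, 0.0, 1.0]]
side [[396.7, 0.0, 281.7], [0.0, 396.7, 209.4], [0.0, 0.0, 1.0]] [[0.989, -0.117, 0.088, 0.487], [-0.146, -0.762, 0.63, -0.655], [-0.007, -0.636, -0.771, 0.853], [0.0, 0.0, 0.0, 1.0]]
{'time': 0.1, 'q': array([-7.12764677e+01,  5.01005191e+00,  1.00399160e+01,  9.50962672e+01,
       -2.35133501e-04,  8.99986874e+01]), 'qd': array([-0.00570519, -0.05323347,  0.06633611,  0.05376602, -0.03612206,
        0.04040487]), 'joint_efforts': array([ 1.26001800e-03, -5.21558082e+01,  4.65656984e+01,  1.59427605e-02,
        2.88774368e-05,  2.93061021e-05]), 'ee_pos': array([ 0.17648577, -0.52070439,  0.20744203]), 'tcp_rot': array([-1.79933597e+02,  2.33612149e-04,  1.87248451e+01]), 'wrist_force': array([-0.12277214,  0.32386143,  0.00086836]), 'torque': array([-0.01334031, -0.00143682,  0.0170301 ]), 'grasp_force': 0.0, 'opening': 0.08545673158984778} 0.0187
```

View pics/top0.png

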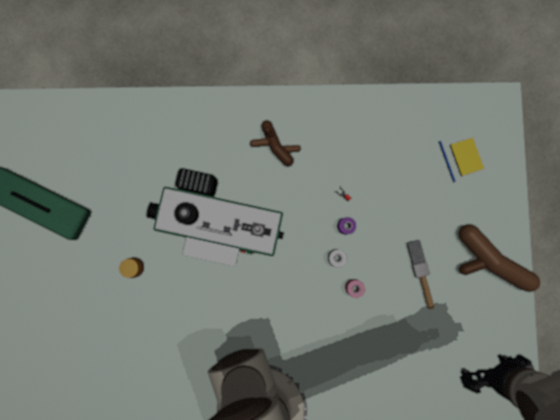

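View pics/side0.png

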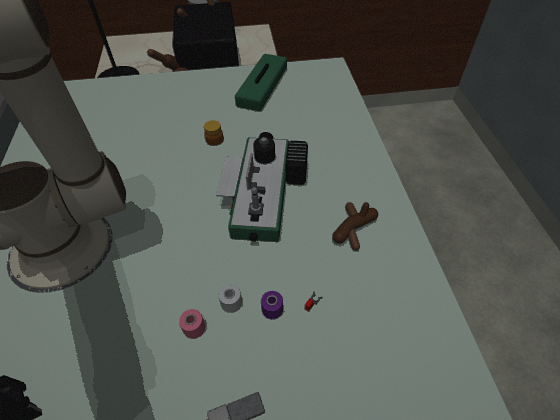

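The top view shows the silver drum at about (337,258), purple and pink decoys, the clip at (344,194) with its red tab to the lower right, and the sander with its axle at about (258,230) and drive drum at (187,213). The side view shows the drum at (230,297), clip at (313,300) and axle at (256,205). Next I'll zoom in.

```bash
cat > h.py <<'E'
import numpy as np,cv2
from workcell import camera_model
def ray(n,u,v):
    m=camera_model(n);P=np.array(m["pose"]);d=P[:3,:3]@np.linalg.solve(np.array(m["K"]),[u,v,1.]);return P[:3,3],d
def plane(n,u,v,z):
    c,d=ray(n,u,v);return c+d*(z-c[2])/d[2]
def tri(a,b):
    A=np.zeros((3,3));y=np.zeros(3);r=[ray("top",*a),ray("side",*b)]
    for c,d in r:
        d=d/np.linalg.norm(d);M=np.eye(3)-np.outer(d,d);A+=M;y+=M@c
    p=np.linalg.solve(A,y);c,d=r[0];d=d/np.linalg.norm(d)
    return p,np.linalg.norm((np.eye(3)-np.outer(d,d))@(p-c))*2
def proj(n,p):
    m=camera_model(n);q=np.linalg.inv(np.array(m["pose"]))@np.r_[p,1];k=np.array(m["K"])@q[:3];return k[:2]/k[2]
E
python3 - <<'E'
import cv2,numpy as np
from h import *
t=cv2.imread("pics/top0.png");s=cv2.imread("pics/side0.png")
c=lambda i,u,v,w,h:cv2.resize(i[v:v+h,u:u+w],None,fx=6,fy=6,interpolation=cv2.INTER_CUBIC)
A=np.hstack([c(t,235,205,60,50),c(t,318,180,60,50)]);B=np.hstack([c(s,230,180,60,50),c(s,275,275,60,50)])
cv2.imwrite("pics/z.png",np.vstack([A,B]))
for n,i in(("top",t),("side",s)):
    h=cv2.cvtColor(i,cv2.COLOR_BGR2HSV)
    red=(((h[...,0]<8)|(h[...,0]>174))&(h[...,1]>150)&(h[...,2]>80)).astype(np.uint8)
    k,l,st,ce=cv2.connectedComponentsWithStats(red)
    print(n,[(st[j].tolist(),ce[j].round(1).tolist()) for j in range(1,k) if st[j,4]>8])
print([plane("top",337,258,.046),plane("top",344,195,.01),plane("top",258,230,.138),plane("top",187,213,.125)])
E
```

```text
top [([345, 195, 5, 5, 18], [346.9, 196.9])]
side [([305, 299, 8, 8, 37], [308.8, 302.4])]
[array([ 0.42547113, -0.21950784,  0.046     ]), array([ 0.60817902, -0.25081691,  0.01      ]), array([ 5.04049595e-01, -2.54034487e-04,  1.38000000e-01]), array([0.55302654, 0.18789736, 0.125     ])]
```

View pics/z.png

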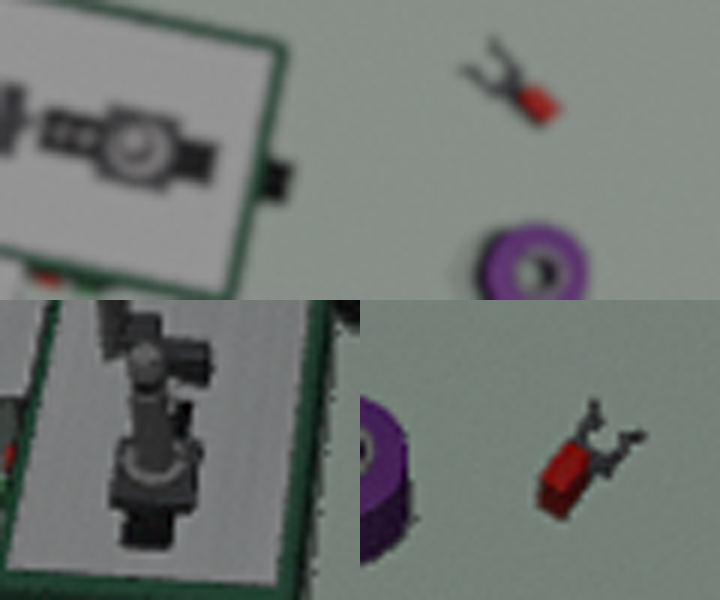

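The zoomed view shows the axle head at top pixel ≈(258,229) and side ≈(254.5,190). The clip's jaw tips are at top ≈(340.2,186.7) and (335.2,191.7), with the red tab at (347,197).

Run:
```python
import cv2,numpy as np
from h import *
t=cv2.imread("pics/top0.png");s=cv2.imread("pics/side0.png")
P=lambda *a:np.round(a,4).tolist()
# clip
a=plane("top",340.2,186.7,.004);b=plane("top",335.2,191.7,.004);tab=plane("top",346.9,196.9,.024)
tip=(a+b)/2;d=(tip-tab)[:2];print("tips",P(*tip),"gap",np.linalg.norm(a-b),"tab",P(*tab),"len",np.linalg.norm(d),"yaw",np.degrees(np.arctan2(d[1],d[0])))
print("tab tri",tri((346.9,196.9),(308.8,302.4)))
ts=[plane("side",275+(x-360)/6,275+(y-300)/6,.004) for x,y in((595,403),(640,436))];print("side tips",P(*ts[0]),P(*ts[1]))
# axle
print("axle head tri",tri((258.2,229.2),(254.5,190)),"collar",plane("side",255.3,206.7,.071))
# green casing
for n,i,lo,hi in(("top",t,(140,170),(295,265)),("side",s,(222,120),(300,250))):
    h=cv2.cvtColor(i,cv2.COLOR_BGR2HSV);m=cv2.inRange(h,(55,90,20),(95,255,255));z=np.zeros_like(m);z[lo[1]:hi[1],lo[0]:hi[0]]=m[lo[1]:hi[1],lo[0]:hi[0]]
    pts=cv2.findNonZero(z);r=cv2.minAreaRect(pts);c=cv2.boxPoints(r)
    q=[plane(n,*k,.055) for k in c];print(n,"box",c.round(1).tolist());
    for k in range(4):
        e=q[(k+1)%4]-q[k];print(P(*q[k][:2]),np.linalg.norm(e).round(3),np.degrees(np.arctan2(e[1],e[0])).round(1))
# drum: background difference blob
for n,i,c0,r in(("top",t,(337,258),16),("side",s,(230,297),20)):
    h=cv2.cvtColor(i,cv2.COLOR_BGR2HSV);roi=h[c0[1]-r:c0[1]+r,c0[0]-r:c0[0]+r];bg=np.median(np.r_[roi[0],roi[-1]],0)
    print(n,bg); m=(roi[...,1]<bg[1]-14).astype(np.uint8)
    k,l,st,ce=cv2.connectedComponentsWithStats(m);j=1+np.argmax(st[1:,4]);pp=cv2.findNonZero((l==j).astype(np.uint8))
    cc,rr=cv2.minEnclosingCircle(pp);print(st[j].tolist(),np.array(cc)+c0-r,rr)
for n,c in(("top",(337,258)),("side",(230,297))):
    i=t if n=="top" else s
    cv2.imwrite(f"pics/d_{n}.png",cv2.resize(i[c[1]-20:c[1]+20,c[0]-20:c[0]+20],None,fx=9,fy=9,interpolation=cv2.INTER_CUBIC))
cv2.imwrite("pics/d.png",np.hstack([cv2.imread("pics/d_top.png"),cv2.imread("pics/d_side.png")]))
```

```text
tips [0.6264, -0.2338, 0.004] gap 0.021075213517321046 tab [0.6008, -0.2567, 0.024] len 0.03435932247002226 yaw 41.81444344666173
tab tri (array([ 0.60162724, -0.25693685,  0.02274327]), np.float64(0.001336821353831173))
side tips [0.6224, -0.224, 0.004] [0.637, -0.2406, 0.004]
axle head tri (array([ 0.50900449, -0.00078234,  0.13862426]), np.float64(0.005781904526529527)) collar [0.51030796 0.00325018 0.071     ]
top box [[152.60000610351562, 217.10000610351562], [166.5, 179.10000610351562], [283.20001220703125, 221.8000030517578], [269.29998779296875, 259.79998779296875]]
[0.5491, 0.2971] 0.114 -19.9
[0.6563, 0.2583] 0.351 -111.1
[0.5298, -0.0695] 0.113 158.9
[0.424, -0.0286] 0.349 69.0
side box [[227.10000610351562, 237.1999969482422], [237.89999389648438, 134.8000030517578], [289.1000061035156, 140.1999969482422], [278.29998779296875, 242.60000610351562]]
[0.4318, -0.0703] 0.388 81.7
[0.488, 0.3132] 0.16 -18.0
[0.6402, 0.2639] 0.379 -103.1
[0.5544, -0.1054] 0.127 164.0
top [ 67.  14. 143.]Traceback (most recent call last):
  File "<stdin>", line 23, in <module>
    return _wrapfunc(a, 'argmax', axis=axis, out=out, **kwds)
    return bound(*args, **kwds)
ValueError: attempt to get argmax of an empty sequence
```

Run:
```python
import cv2,numpy as np
from h import *
t=cv2.imread("pics/top0.png");s=cv2.imread("pics/side0.png")
c=lambda i,u,v,w,h,f:cv2.resize(i[v:v+h,u:u+w],(w*f,h*f),interpolation=cv2.INTER_CUBIC)
A=c(t,140,175,160,75,5)  # 800x375
B=np.hstack([c(t,320,241,34,34,6),c(s,212,279,34,34,6)]);B=cv2.copyMakeBorder(B,0,0,0,800-B.shape[1],0)
cv2.imwrite("pics/d.png",np.vstack([A,B]))
```

```text
(no output)
```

View pics/d.png

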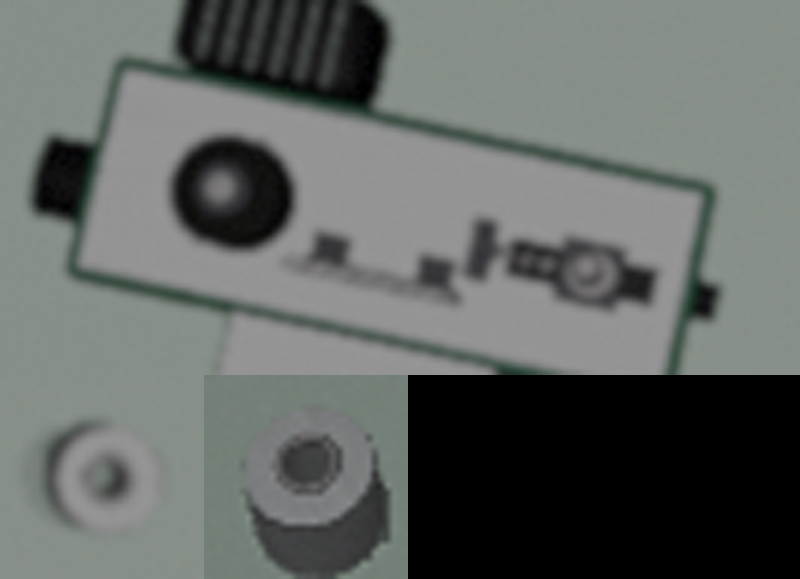

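The drum is silver and upright, hub bore at side pixel ≈(229.7,293.3) and top ≈(337.5,258.2). The casing's top corners are at top pixels (164.4,187.4), (282.8,212.6) and (154.4,229.4), with the collar centre at (258,229.4).

Run:
```python
from h import *
q=[plane("top",*p,.055)[:2] for p in((164.4,187.4),(282.8,212.6),(154.4,229.4))]
for a,b in((1,0),(0,2)):
    e=q[b]-q[a];print(np.linalg.norm(e),np.degrees(np.arctan2(e[1],e[0])))
mid=q[1]+(q[2]-q[0])/2; ux=(q[0]-q[1])/np.linalg.norm(q[0]-q[1]); print("axle from casing",mid+ux*.06)
print("drum",tri((337.4,258.2),(229.7,293.3)),plane("top",337.4,258.2,.048),plane("side",229.7,293.3,.049))
print("collar",plane("top",258.0,229.4,.071),plane("side",255.3,206.7,.071))
print("head",plane("top",257.3,229.7,.138),plane("side",254.5,190,.138))
for p in ((.505,.003),(.503,.001),(.507,.004)):
  print(p,proj("top",[*p,.071]),proj("top",[*p,.138]),proj("side",[*p,.071]),proj("side",[*p,.138]))
print("drive",plane("top",140+233/5,175+192/5,.120))
```

```text
0.3418245700975746 76.98214260970663
0.12142653214031551 166.79461398960424
axle from casing [0.51007068 0.00342263]
drum (array([ 0.42629646, -0.22032829,  0.04718123]), np.float64(0.0027717930859606)) [ 0.42493112 -0.22031635  0.048     ] [ 0.42781431 -0.22122792  0.049     ]
collar [0.50874602 0.00128717 0.071     ] [0.51030796 0.00325018 0.071     ]
head [0.50486811 0.00156976 0.138     ] [ 5.11918690e-01 -4.66646949e-05  1.38000000e-01]
(0.505, 0.003) [257.40202694 230.76108054] [256.75392985 229.65905324] [253.25492364 207.01493713] [251.54845648 189.40706679]
(0.503, 0.001) [258.1343571  231.47005716] [257.52773715 230.40812828] [252.55806699 207.69715326] [250.81179903 190.09958531]
(0.507, 0.004) [257.03063803 230.04610381] [256.36155514 228.90365737] [253.98966002 206.62915751] [252.32381174 189.01536351]
drive [0.55240334 0.18987077 0.12      ]
```

Emit:
send_rows(targets="333 -204 60 0 0; 333 -204 60 0 0; 333 -204 60 0 0; 333 -204 60 0 0; 333 -204 60 0 0; 333 -204 60 0 0; 333 -204 60 0 0; 333 -204 100 0 0; 333 -204 140 0 0; 333 -204 140 0 0", newtons=40)

```text
time: 1.35
ee_pos: [0.4246, -0.2197, 0.0654]
tcp_rot: [-179.8, 0.2, 18.7]
wrist_force: [-0.0, 0.4, 0.5]
opening: 0.0853
grasp_force: 0.0
```

Emit:
send_rows(targets="2 1 30 0 0; 2 1 54 0 0; 2 1 54 0 0; 2 1 54 0 255; 2 1 54 0 255; 2 1 54 0 255; 2 1 54 0 255; 2 1 54 0 255; 2 1 54 0 255; 2 1 54 0 255", newtons=40)

```text
time: 2.6
ee_pos: [0.4295, -0.2216, 0.016]
tcp_rot: [179.9, -0.1, 18.7]
wrist_force: [-0.9, -0.4, 7.1]
opening: 0.0466
grasp_force: 40.1
```

Emit:
send_rows(targets="0 0 -50 0 255; 0 0 -100 0 255; 40 -50 -155 -10 255; 80 -100 -155 -20 255; 110 -140 -155 -30 255; 140 -170 -155 -40 255; 150 -184 -155 -50 255; 150 -184 -155 -58 255; 150 -184 -155 -58 255; 150 -184 -155 -58 255", newtons=40)

```text
time: 3.85
ee_pos: [0.5116, 0.0011, 0.1694]
tcp_rot: [180.0, -0.0, 76.5]
wrist_force: [0.2, -1.2, -1.4]
opening: 0.0466
grasp_force: 42.3
```

Run:
```python
import cv2,numpy as np
from workcell import bot,camera
from h import *
o=bot.get_obs();print(o["ee_pos"],o["tcp_rot"],o["wrist_force"],o["opening"])
s=camera("side");cv2.imwrite("pics/s1.png",s)
cv2.imwrite("pics/s1z.png",cv2.resize(s[140:240,200:310],None,fx=6,fy=6,interpolation=cv2.INTER_CUBIC))
for z in(.145,.15,.155):print(z,proj("side",[.5095,.0013,z]))
```

```text
[0.51163569 0.00107064 0.16936255] [ 1.79984989e+02 -3.17228276e-03  7.65241723e+01] [ 0.19387213 -1.17245826 -1.3796591 ] 0.04659643637666297
0.145 [253.27723113 187.75967527]
0.15 [253.1486523  186.35450988]
0.155 [253.01903396 184.9379844 ]
```

View pics/s1z.png

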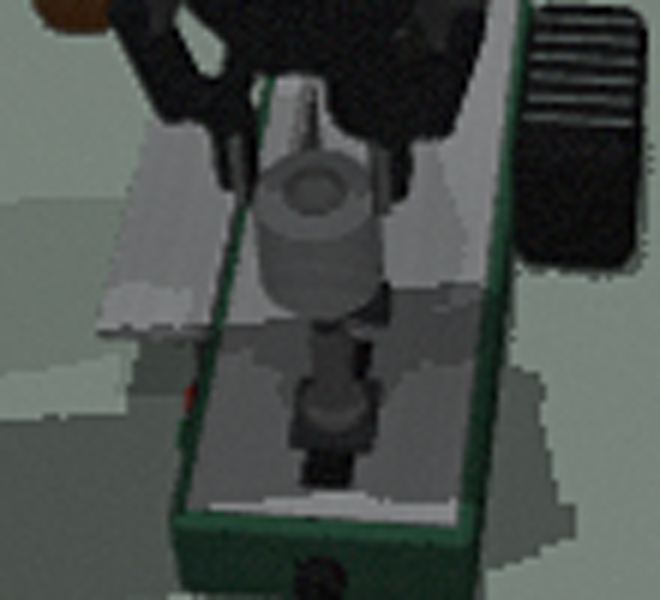

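The close-up shows the drum gripped upright, bore centre at side pixel ≈(252.5,171.3), a little left of the axle line (collar ≈(255.8,208)).

Run:
```python
from h import *
print("bore",plane("side",252.5,171.3,.2024), "lower rim front", plane("side",200+318/6,140+320/6,.1534))
s=cv2.imread("pics/s1.png");g=cv2.cvtColor(s,cv2.COLOR_BGR2GRAY)
for v in(186,190,194,198):print(v,g[v,244:270].tolist())
for x in(.509,.511,.513):
  for z in(.100,.138):print(x,z,proj("side",[x,.002,z]))
```

```text
bore [ 5.11122239e-01 -2.11314272e-04  2.02400000e-01] lower rim front [ 0.50676455 -0.02422901  0.1534    ]
186 [59, 60, 62, 62, 63, 65, 65, 66, 65, 64, 66, 65, 65, 65, 62, 61, 64, 62, 61, 66, 82, 109, 111, 111, 112, 109]
190 [115, 89, 68, 65, 63, 63, 67, 66, 68, 66, 65, 68, 68, 64, 67, 62, 70, 38, 25, 26, 23, 50, 66, 64, 64, 61]
194 [63, 62, 63, 65, 63, 64, 63, 54, 29, 22, 21, 19, 29, 44, 53, 51, 53, 60, 44, 44, 47, 63, 63, 65, 63, 64]
198 [65, 66, 64, 63, 65, 64, 66, 60, 46, 44, 45, 44, 46, 44, 40, 17, 9, 11, 62, 66, 64, 64, 61, 65, 63, 65]
0.509 0.1 [254.1628748  199.73148407]
0.509 0.138 [253.22225294 189.52142292]
0.511 0.1 [254.95493588 199.63980535]
0.511 0.138 [254.03847394 189.42882351]
0.513 0.1 [255.74671751 199.54815897]
0.513 0.138 [254.85439826 189.33625775]
```

Emit:
send_rows(targets="1.5 0 8 0 255; 1.5 0 14 0 255; 1.5 0 20 0 255; 1.5 0 26 0 255; 1.5 0 26 0 255")

```text
time: 4.53
ee_pos: [0.5117, 0.0029, 0.1424]
tcp_rot: [-179.9, -0.0, 76.7]
wrist_force: [0.2, 1.7, -2.7]
opening: 0.0469
grasp_force: 42.2
```

Emit:
send_rows(targets="0 0 10 0 255; 0 0 20 0 255; 0 0 30 0 255; 0 0 40 0 255; 0 0 48 0 255; 0 0 48 0 255")

```text
time: 5.28
ee_pos: [0.5116, 0.0034, 0.0937]
tcp_rot: [-179.9, -0.0, 76.8]
wrist_force: [0.3, 5.0, -4.1]
opening: 0.0467
grasp_force: 42.1
```

Emit:
send_rows(targets="1 0 3 0 255; 1 0 5 0 255; 1 0 7 0 255; 1 0 7 0 255")

```text
time: 5.78
ee_pos: [0.5121, 0.0036, 0.0878]
tcp_rot: [-180.0, 0.0, 76.7]
wrist_force: [0.8, 1.5, -1.9]
opening: 0.0467
grasp_force: 42.3
```

Emit:
send_rows(targets="0 0 1 0 255; 0 0 2 0 255; 0 0 2 0 255")

```text
time: 6.15
ee_pos: [0.5123, 0.0037, 0.087]
tcp_rot: [180.0, -0.0, 76.7]
wrist_force: [-2.9, 0.6, 5.5]
opening: 0.0468
grasp_force: 43.1
```

Emit:
send_rows(targets="0 0 0 0 110; 0 0 0 0 60; 0 0 0 0 60; 0 0 -30 0 60; 0 0 -75 0 60; -20 10 -100 5 60; -60 40 -100 15 60; -120 75 -100 25 60; -180 110 -100 35 60; -235 145 -100 35 60; -235 145 -100 35 60; -235 145 -80 35 60; -235 145 -40 35 60; -235 145 -10 35 60; -235 145 -10 35 60")

```text
time: 8.02
ee_pos: [0.598, -0.2572, 0.0936]
tcp_rot: [-179.8, 0.1, 41.8]
wrist_force: [0.2, -0.7, 0.5]
opening: 0.065
grasp_force: 0.0
```

Run:
```python
import cv2,numpy as np
from workcell import bot,camera
from h import *
o=bot.get_obs();print(o["time"],o["ee_pos"],o["tcp_rot"],o["wrist_force"],o["opening"])
s=camera("side");cv2.imwrite("pics/s2.png",s)
c=lambda i,u,v,w,h,f:cv2.resize(i[v:v+h,u:u+w],(w*f,h*f),interpolation=cv2.INTER_CUBIC)
cv2.imwrite("pics/s2z.png",np.hstack([c(s,225,165,60,90,6),c(s,270,235,70,90,6)]))
h=cv2.cvtColor(s,cv2.COLOR_BGR2HSV);red=(((h[...,0]<8)|(h[...,0]>174))&(h[...,1]>150)&(h[...,2]>40)).astype(np.uint8)
k,l,st,ce=cv2.connectedComponentsWithStats(red);print([(st[j].tolist(),ce[j].round(1).tolist()) for j in range(1,k) if st[j,4]>8])
```

```text
8.025 [ 0.59803337 -0.25716487  0.09363095] [-1.79760438e+02  1.08335959e-01  4.17572987e+01] [ 0.17720655 -0.66660527  0.53486056] 0.06503698148477764
[([305, 299, 8, 12, 67], [308.6, 304.4])]
```

View pics/s2z.png

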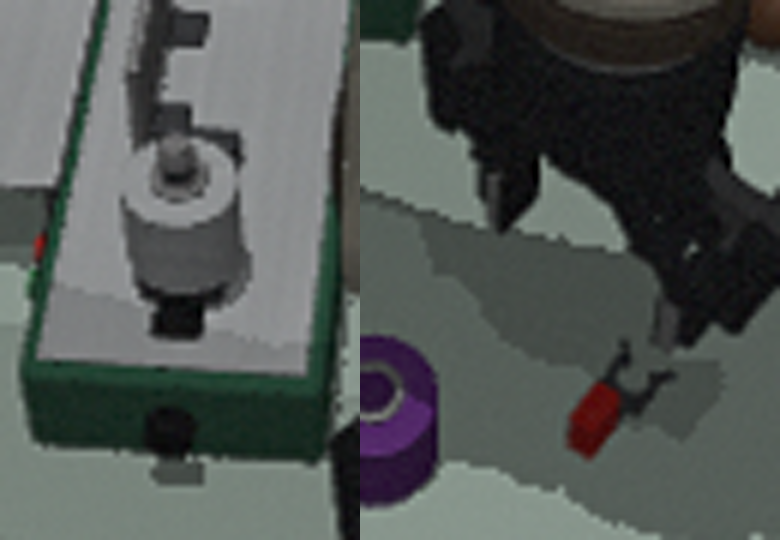

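Emit:
send_rows(targets="1 2 40 0 60; 1 2 70 0 60; 1 2 82 0 140; 1 2 86 0 140; 1 2 86 0 140; 1 2 86 0 140")

```text
time: 8.82
ee_pos: [0.6022, -0.2594, 0.0115]
tcp_rot: [179.9, -0.0, 41.7]
wrist_force: [0.5, -0.1, 0.5]
opening: 0.0385
grasp_force: 0.0
```

Emit:
send_rows(targets="-2 0 4 0 140; -2 0 7 0 140; -2 0 7 0 255; -2 0 7 0 255; -2 0 7 0 255; -2 0 7 0 255; -2 0 7 0 255; -2 0 7 0 255", newtons=60)

```text
time: 9.82
ee_pos: [0.6005, -0.2611, 0.0041]
tcp_rot: [179.9, -0.0, 41.7]
wrist_force: [0.1, -3.1, 5.8]
opening: 0.0001
grasp_force: 7.6
```

Run:
```python
import cv2,numpy as np
from workcell import bot,camera
from h import *
o=bot.get_obs();print(o["time"],o["ee_pos"],o["tcp_rot"],o["wrist_force"],o["opening"],o["grasp_force"])
s=camera("side");t=camera("top")
c=lambda i,u,v,w,h,f:cv2.resize(i[v:v+h,u:u+w],(w*f,h*f),interpolation=cv2.INTER_CUBIC)
cv2.imwrite("pics/s3z.png",np.hstack([c(s,280,260,60,60,6),c(t,318,170,60,60,6)]))
print(proj("side",[.6005,-.2611,.004]),proj("top",[.6005,-.2611,.004]))
```

```text
9.825 [ 0.60047434 -0.26114477  0.00409091] [ 1.79883629e+02 -6.28394522e-03  4.17042682e+01] [ 0.11527293 -3.14388699  5.77988636] 0.00013463436870871006 7.553948667773511
[308.0012782  307.87140349] [347.22472194 197.78376966]
```

View pics/s3z.png

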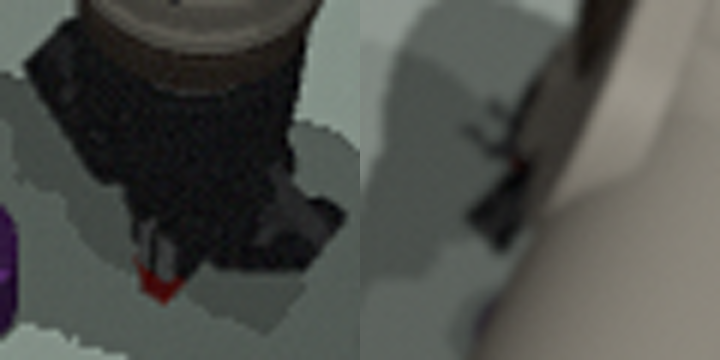

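The view shows the red tab's lower corner at side ≈(307,310) under and in front of the shut fingertips, and the jaws unmoved. I can't tell whether the grasp held, so I'll do a small lift and track the red blob by its numbers.

Emit:
send_rows(targets="0 0 -20 0 255; 0 0 -40 0 255; 0 0 -60 0 255; 0 0 -60 0 255; 0 0 -60 0 255")

```text
time: 10.55
ee_pos: [0.5999, -0.2603, 0.0627]
tcp_rot: [-180.0, 0.0, 41.7]
wrist_force: [0.0, -0.5, -0.2]
opening: 0.0
grasp_force: 0.0
```

```bash
cat >> h.py <<'E'
def red(n,i,v=40):
    h=cv2.cvtColor(i,cv2.COLOR_BGR2HSV);r=(((h[...,0]<8)|(h[...,0]>174))&(h[...,1]>130)&(h[...,2]>v)).astype(np.uint8)
    k,l,st,ce=cv2.connectedComponentsWithStats(r);return [(st[j].tolist(),ce[j].round(1).tolist()) for j in range(1,k) if st[j,4]>6]
E
python3 - <<'E'
from h import *
from workcell import bot,camera
o=bot.get_obs();print(o["time"],o["ee_pos"],o["wrist_force"],o["opening"],o["grasp_force"])
for n in("side","top"):
    i=camera(n);cv2.imwrite(f"pics/{n}4.png",i);print(n,red(n,i),proj(n,o["ee_pos"]))
E
```

```text
10.55 [ 0.59985163 -0.26033366  0.0627205 ] [ 0.00676218 -0.47183015 -0.15002802] 1.700759149957597e-05 0.0
side [([305, 299, 8, 12, 68], [308.4, 304.3])] [308.83266547 295.64963627]
top [] [350.59460318 195.58785503]
```

Run:
```python
from h import *
from workcell import bot
s=cv2.imread("pics/side4.png");p=proj("side",bot.get_obs()["ee_pos"])
z=cv2.resize(s[240:320,270:350],None,fx=7,fy=7,interpolation=cv2.INTER_CUBIC)
cv2.circle(z,tuple(int(a) for a in ((p-[270,240])*7+3)),3,(0,255,255),-1);cv2.imwrite("pics/s4z.png",z)
for u,v,zz in((308.3,311,0),(305,306,0.0),(309,299,.026),(312.5,301,.026),(305,306,.026)):print(plane("side",u,v,zz))
```

```text
[ 0.60025694 -0.2669573   0.        ]
[ 0.59503414 -0.25360915  0.        ]
[ 0.60389229 -0.25028737  0.026     ]
[ 0.61079739 -0.25634978  0.026     ]
[ 0.59173455 -0.26584709  0.026     ]
```

View pics/s4z.png

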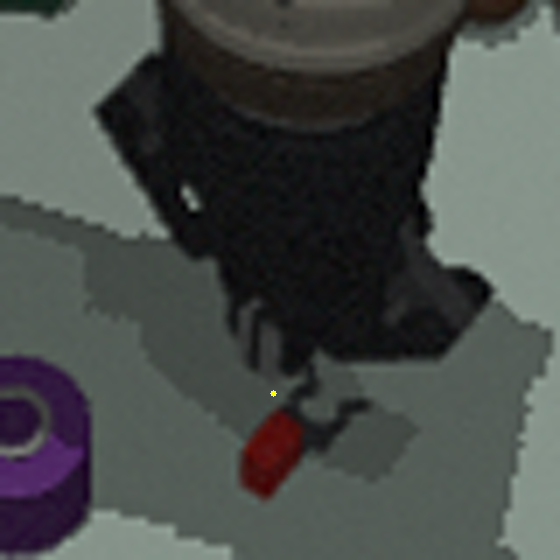

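The fingers closed above the tab: the tips appear about 13 mm higher than reported (seen at (308.6,292.6), predicted (309,296)). I'll touch the bare bench with shut fingers to calibrate the height.

Emit:
send_rows(targets="0 40 0 0 255; 0 40 40 0 255; 0 40 55 0 255; 0 40 55 0 255; 0 40 58 0 255; 0 40 58 0 255")

```text
time: 11.4
ee_pos: [0.627, -0.2903, 0.0063]
tcp_rot: [179.9, -0.0, 41.7]
wrist_force: [0.1, -0.5, -0.1]
opening: -0.0001
grasp_force: 0.0
```

Emit:
send_rows(targets="0 0 3 0 255; 0 0 5 0 255; 0 0 7 0 255; 0 0 7 0 255")

```text
time: 11.9
ee_pos: [0.6264, -0.2902, -0.0022]
tcp_rot: [-180.0, 0.0, 41.7]
wrist_force: [0.3, -0.1, -0.2]
opening: -0.0
grasp_force: 0.0
```

Emit:
send_rows(targets="0 0 2 0 255; 0 0 4 0 255; 0 0 6 0 255; 0 0 6 0 255")

```text
time: 12.4
ee_pos: [0.6265, -0.2902, -0.0082]
tcp_rot: [-180.0, 0.0, 41.7]
wrist_force: [-0.2, -0.6, 0.3]
opening: -0.0002
grasp_force: 0.0
```

Emit:
send_rows(targets="0 0 2 0 255; 0 0 4 0 255; 0 0 4 0 255; 0 0 6 0 255; 0 0 6 0 255")

```text
time: 13.02
ee_pos: [0.6265, -0.2902, -0.0141]
tcp_rot: [-180.0, 0.0, 41.7]
wrist_force: [-0.4, 0.6, 0.4]
opening: 0.0002
grasp_force: 0.0
```

Emit:
send_rows(targets="0 0 2 0 255; 0 0 4 0 255; 0 0 4 0 255; 0 0 6 0 255; 0 0 6 0 255")

```text
time: 13.65
ee_pos: [0.6265, -0.2903, -0.0201]
tcp_rot: [-180.0, 0.0, 41.7]
wrist_force: [-0.7, 0.3, -0.4]
opening: -0.0001
grasp_force: 0.0
```

Emit:
send_rows(targets="0 0 2 0 255; 0 0 2 0 255; 0 0 4 0 255; 0 0 4 0 255")

```text
time: 14.15
ee_pos: [0.6268, -0.2904, -0.0231]
tcp_rot: [180.0, -0.0, 41.7]
wrist_force: [-1.8, 0.6, 5.1]
opening: 0.0
grasp_force: 2.6
```

Emit:
send_rows(targets="0 0 -30 0 140; 0 0 -55 0 120; 2 -20 -55 0 120; 2 -41 -55 0 120; 2 -41 -55 0 120; 2 -41 -30 0 120; 2 -41 -12 0 120; 2 -41 -4 0 120; 2 -41 -4 0 120; 2 -41 -4 0 120", newtons=60)

```text
time: 15.4
ee_pos: [0.6013, -0.2586, -0.0192]
tcp_rot: [179.9, -0.0, 41.7]
wrist_force: [-0.4, 0.3, 1.0]
opening: 0.0452
grasp_force: 0.0
```

Emit:
send_rows(targets="0 0 0 0 180; 0 0 0 0 200; 0 0 0 0 255; 0 0 0 0 255; 0 0 0 0 255; 0 0 0 0 255", newtons=60)

```text
time: 16.15
ee_pos: [0.6011, -0.2585, -0.0194]
tcp_rot: [180.0, -0.0, 41.7]
wrist_force: [0.1, 0.1, 4.5]
opening: 0.0107
grasp_force: 59.2
```

Emit:
send_rows(targets="0 0 -40 0 255; 0 0 -90 0 255; 0 -10 -130 0 255; 10 -50 -130 -5 255; 20 -95 -130 -14 255; 35 -140 -130 -23 255; 45 -185 -130 -31 255; 53.5 -217.5 -130 -35.2 255; 53.5 -217.5 -130 -35.2 255; 53.5 -217.5 -130 -35.2 255; 53.5 -217.5 -125 -35.2 255; 53.5 -217.5 -125 -35.2 255")

```text
time: 17.65
ee_pos: [0.4958, -0.061, 0.1042]
tcp_rot: [-179.9, 0.0, 76.9]
wrist_force: [0.7, 0.3, 0.0]
opening: 0.011
grasp_force: 58.7
```

Run:
```python
from h import *
from workcell import bot,camera
o=bot.get_obs();print(o["time"],o["ee_pos"],o["tcp_rot"],o["wrist_force"],o["opening"],o["grasp_force"])
s=camera("side");cv2.imwrite("pics/side5.png",s);t=camera("top");cv2.imwrite("pics/top5.png",t)
print(red("side",s),red("top",t))
c=lambda i,u,v,w,h,f:cv2.resize(i[v:v+h,u:u+w],(w*f,h*f),interpolation=cv2.INTER_CUBIC)
cv2.imwrite("pics/s5z.png",np.hstack([c(s,225,165,65,80,6),c(t,225,200,65,80,6)]))
```

```text
17.65 [ 0.49583257 -0.06098532  0.10420999] [-1.79923257e+02  9.93016614e-03  7.68531403e+01] [0.68453354 0.25756577 0.04246828] 0.01099427922745166 58.67117643356323
[([247, 203, 6, 13, 53], [249.2, 209.4])] []
```

View pics/s5z.png

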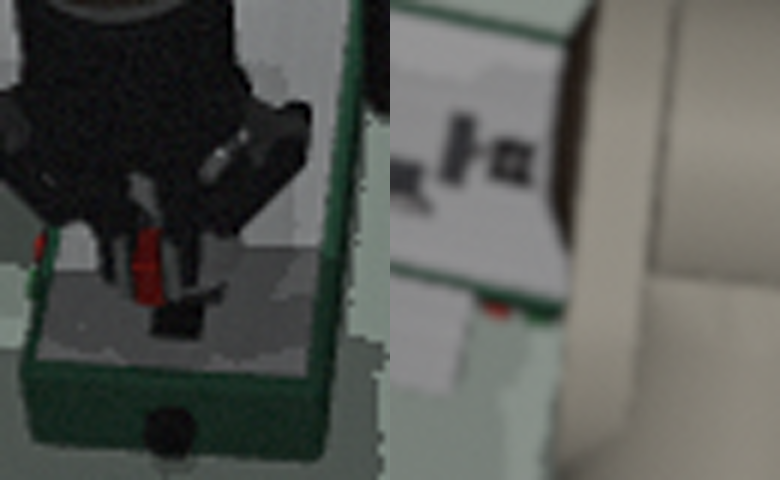

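The side view shows the red tab gripped squarely between the fingers, its rear bottom at ≈(250,215.8), on the machine's centreline at the free end. The top view is blocked by the arm. I'll lower to groove height and advance.

Emit:
send_rows(targets="0 1 2 0 255; 0 1 2 0 255; 6 1 2 0 255; 12 1 2 0 255; 18 1 2 0 255; 18 1 2 0 255")

```text
time: 18.5
ee_pos: [0.5011, -0.0425, 0.1031]
tcp_rot: [180.0, -0.0, 77.0]
wrist_force: [-0.2, -0.7, -1.1]
opening: 0.0105
grasp_force: 58.7
```

Run:
```python
from h import *
r=plane("side",250,215.8,.1236);u=np.array([.2275,.974])
tcp=np.array([.4958,-.061]);print("tab rear",r,"rel along",(r[:2]-tcp)@u,"lat",(r[:2]-tcp)@np.array([.974,-.2275]))
```

```text
tab rear [ 0.49346519 -0.06694353  0.1236    ] rel along -0.00632016399837757 lat -0.0009219564934964819
```

Emit:
send_rows(targets="0 0 1 0 255; 2 0 1 0 255; 4 0 1 0 255; 5 0 1 0 255; 5 0 1 0 255")

```text
time: 19.12
ee_pos: [0.5022, -0.0382, 0.1021]
tcp_rot: [-180.0, -0.0, 76.9]
wrist_force: [-0.2, 0.5, 0.3]
opening: 0.0105
grasp_force: 58.7
```

Emit:
send_rows(targets="1 0 0 0 255; 2 0 0 0 255; 3 0 0 0 255; 4 0 0 0 255; 4 0 0 0 255")

```text
time: 19.75
ee_pos: [0.5028, -0.0345, 0.102]
tcp_rot: [-180.0, 0.0, 76.9]
wrist_force: [-2.2, -2.1, -0.8]
opening: 0.0109
grasp_force: 58.7
```

Emit:
send_rows(targets="1 -0.5 0 0 255; 2 -0.5 0 0 255; 3 -0.5 0 0 255; 3 -0.5 0 0 255")

```text
time: 20.25
ee_pos: [0.5033, -0.0316, 0.1021]
tcp_rot: [180.0, 0.0, 76.9]
wrist_force: [-1.5, -4.7, 0.1]
opening: 0.0108
grasp_force: 58.6
```

Emit:
send_rows(targets="1 0 0 0 255; 2 0 0 0 255; 3 0 0 0 255; 3 0 0 0 255")

```text
time: 20.75
ee_pos: [0.5039, -0.0291, 0.1021]
tcp_rot: [180.0, 0.1, 76.9]
wrist_force: [-2.1, -8.8, 0.7]
opening: 0.0109
grasp_force: 58.6
```

Emit:
send_rows(targets="0.7 0 0 0 255; 1.5 0 0 0 255; 1.5 0 0 0 255")

```text
time: 21.12
ee_pos: [0.5041, -0.0278, 0.1021]
tcp_rot: [180.0, 0.1, 76.9]
wrist_force: [-1.5, -9.1, -0.5]
opening: 0.0107
grasp_force: 58.6
```

Emit:
send_rows(targets="0.7 0 0 0 255; 1.5 0 0 0 255; 1.5 0 0 0 255")

```text
time: 21.5
ee_pos: [0.5044, -0.0266, 0.1021]
tcp_rot: [180.0, 0.1, 76.9]
wrist_force: [-2.6, -10.3, -0.5]
opening: 0.0103
grasp_force: 58.6
```

Emit:
send_rows(targets="0.7 0 0 0 255; 1.5 0 0 0 255; 1.5 0 0 0 255")

```text
time: 21.88
ee_pos: [0.5047, -0.0254, 0.1021]
tcp_rot: [180.0, 0.2, 76.9]
wrist_force: [-2.4, -10.7, -0.4]
opening: 0.0111
grasp_force: 58.6
```

Emit:
send_rows(targets="0.6 0 0 0 255; 1.2 0 0 0 255; 1.2 0 0 0 255")

```text
time: 22.25
ee_pos: [0.5049, -0.0244, 0.102]
tcp_rot: [180.0, 0.2, 76.9]
wrist_force: [-3.0, -12.1, 0.4]
opening: 0.011
grasp_force: 58.6
```

Emit:
send_rows(targets="0.6 0 0 0 255; 1.2 0 0 0 255; 1.2 0 0 0 255")

```text
time: 22.62
ee_pos: [0.5052, -0.0233, 0.102]
tcp_rot: [180.0, 0.2, 76.9]
wrist_force: [-3.6, -11.5, -0.6]
opening: 0.0109
grasp_force: 58.6
```

Emit:
send_rows(targets="0.6 0 0 0 255; 1.2 0 0 0 255; 1.2 0 0 0 255")

```text
time: 23.0
ee_pos: [0.5054, -0.0223, 0.102]
tcp_rot: [180.0, 0.2, 76.8]
wrist_force: [-2.4, -14.1, -0.3]
opening: 0.0108
grasp_force: 58.6
```

Emit:
send_rows(targets="0.6 0 0 0 255; 1 0 0 0 255; 1 0 0 0 255")

```text
time: 23.38
ee_pos: [0.506, -0.0203, 0.1023]
tcp_rot: [180.0, 0.1, 76.9]
wrist_force: [-1.6, -6.8, 0.3]
opening: 0.0107
grasp_force: 58.8
```

Emit:
send_rows(targets="-1 0 0 0 255; -2 0 0 0 255; -3 0 0 0 255; -3 0 0 0 255")

```text
time: 23.88
ee_pos: [0.5054, -0.0227, 0.1023]
tcp_rot: [180.0, 0.0, 76.9]
wrist_force: [-1.1, -4.0, 1.0]
opening: 0.0109
grasp_force: 58.8
```

Emit:
send_rows(targets="-1 0 0 0 255; -2 0 0 0 255; -2 0 0 0 255")

```text
time: 24.25
ee_pos: [0.505, -0.0243, 0.1022]
tcp_rot: [180.0, -0.0, 76.9]
wrist_force: [-0.3, -3.0, 0.8]
opening: 0.0107
grasp_force: 58.8
```

Nearly unloaded. I'll release and raise straight up, then check.

Emit:
send_rows(targets="-1.5 0 0 0 255; -1.5 0 0 0 220; -1.5 0 0 0 180; -1.5 0 0 0 150; -1.5 0 0 0 150; -1.5 0 0 0 150; -1.5 0 -15 0 150; -1.5 0 -50 0 150; -30 0 -90 0 150; -90 0 -110 0 150; -150 0 -110 0 150; -200 0 -110 0 150; -240 0 -110 0 150; -240 0 -110 0 150")

```text
time: 26.0
ee_pos: [0.4498, -0.2604, 0.2129]
tcp_rot: [180.0, 0.0, 76.7]
wrist_force: [0.3, -0.0, -0.7]
opening: 0.0351
grasp_force: 0.0
```

Run:
```python
from h import *
from workcell import bot,camera
o=bot.get_obs();print(o["time"],o["ee_pos"],o["wrist_force"],o["opening"])
s=camera("side");t=camera("top");print(red("side",s),red("top",t))
for n,i in(("side",s),("top",t)):cv2.imwrite(f"pics/{n}6.png",i)
c=lambda i,u,v,w,h,f:cv2.resize(i[v:v+h,u:u+w],(w*f,h*f),interpolation=cv2.INTER_CUBIC)
cv2.imwrite("pics/s6z.png",np.hstack([c(s,230,170,50,65,8),c(t,235,200,50,65,8)]))
```

```text
26.0 [ 0.44984625 -0.26040723  0.21288488] [ 0.30926411 -0.00743027 -0.68657922] 0.035053483808494684
[([250, 193, 6, 13, 63], [252.3, 198.7])] [([264, 229, 7, 5, 24], [267.2, 230.5])]
```

View pics/s6z.png

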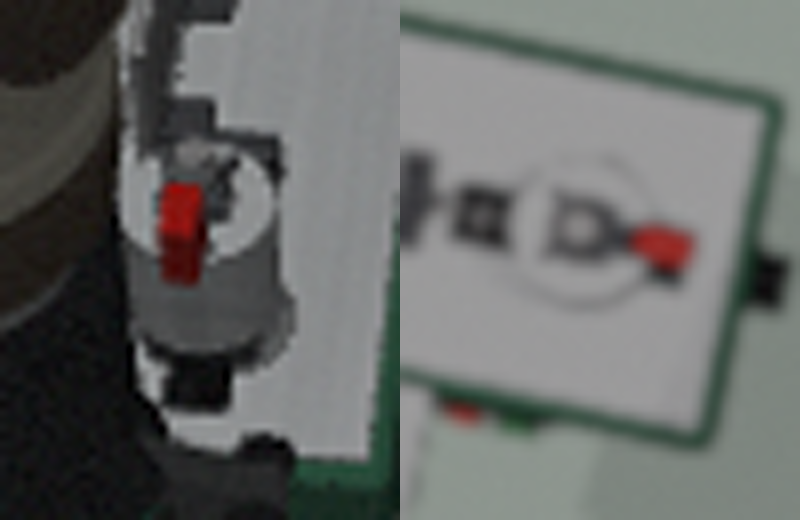

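The top view shows the clip's jaws around the axle at about (257.6,228.2). The tab, at (267,230.5), points to the free end about 26 mm out (28 mm nominal), and the drum is centred and seated. The robot is clear of everything.

```bash
python3 -c "
from workcell import ticket
print(ticket.job_done())"
```

```text
the job is handed in; nothing more can be done
None
```

The idler drum sits on its collar hub up, the clip snapped into the groove (push fell from about 14 N to 7 N) with its tab pointing to the free end, and the job was handed in at about 26 s with the robot clear. The first grasp at the clip closed on nothing because the fingertips sit about 22 mm higher than reported; I corrected for that and the second grasp held.

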